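# Vent a finished filtration station and rack its funnel

### The job

The sample in the funnel with the orange collar has run through. Turn the tap of that station from vacuum, past closed, all the way to vent while the funnel still stands on it; only then lift the funnel off and set it down, without dropping it, upright and fully home in the large round nest of the white rack. Leave the other two taps as they are (the blue funnel is still filtering, the stoppered place stays closed) and everything else where it stands.

Things in the scene. Friction and masses are not known exactly. Their poses are not given: they have to be found in the camera images.
- tap_orange (a joint): Tap of the station under the orange-collared funnel. 0 = vacuum (bar's long end to the manifold's left, +y), 1.571 = closed (down the slope, to the robot), 3.142 = vent (right, -y); grows counter-clockwise seen from outside. Starts at vacuum. Detents at all three, stops at 0 and 3.142; takes up to 0.35 N m to leave a detent; let go part-way it springs into the nearer (crests at 0.79 and 2.36)
- tap_orange_grip (a point): On that tap's stem axis, at the height to grip its red bar handle. z points out along the stem, which leans 30 degrees from vertical to the robot; x along the bar's long end (turns with it); y across. Bar: 12 mm thick, from 14 mm below to 10 mm above this point along z, reaching 42 mm at the long end, 16 mm at the short. A 38 mm collar plate lies 24 mm below this point along z
- station_orange: The orange station: a steel branch on the header with the tap in front and the head on top; origin on the bench under the head's axis, axes as the manifold's. The tap's grip point is 87 mm to the robot's side of the head's axis and 103 mm up; the funnel rises behind it, so a vertical gripper has little room: come in along the stem
- seat_orange (a point): Centre of the seat on the orange station's head, 121 mm above the bench: the funnel's foot stands here inside a rim 4 mm high, 64 mm inner and 70 mm outer diameter; axes as the manifold's
- funnel_orange_center (a point): Loose filter funnel: open cream-white straight cup, 56 mm outside diameter, 95 mm high, wall 3 mm, orange collar 60 mm in diameter round its lowest 12 mm, two thin orange lines; about 0.14 kg. This point: on its axis half-way up (47.5 mm above its foot); z points up to the mouth
- funnel_orange_foot (a point): Centre of the underside of the orange-collared funnel's foot
- nest (a point): Centre of the floor of the large round nest in the white holding rack (110 x 170 x 26 mm): 66 mm in diameter, 14 mm deep, floor 12 mm above the bench; z up. The rack's other nests (two small square ones 80 mm away, one with a blue case in it) do not fit the funnel
- rack: The white holding rack; origin under its centre on the bench, long side along its y; the large nest is at its y -36 mm, the two small ones at y +44 mm
- manifold: Steel three-place filtration manifold: a 42 mm header tube along its y, 460 mm long; origin on the bench under its middle; its -x side faces the robot. The three stations stand 150 mm apart along it in any order, each with its tap in front
- tap_blue (a joint): Angle of the tap of the station with the blue-collared funnel, same build and values; stays at vacuum, 0
- tap_empty (a joint): Angle of the tap of the empty station with the black rubber stopper, same build and values; stays closed, 1.571
- funnel_blue_center (a point): Like the orange funnel but with a blue collar and a blue cover on top (113 mm high over all), standing on its own station: leave it. Point on its axis 47.5 mm above its foot
- tube_rack: Loose white rack of six capped tubes (green caps), 84 x 122 x 118 mm high; origin under its centre. It stands on the other side of the bench from the white holding rack
- case: Loose blue square case, 34 x 34 x 24 mm, in the holding rack's square nest; origin under its centre
- wash_bottle: Loose white bottle with a red cap, 66 mm in diameter, 170 mm high; origin under its centre
- beaker: Loose glass beaker, 72 mm in diameter, 90 mm high; origin under its centre
Things that resemble listed ones, but are neither listed nor needed, are in the scene too. There is more than one size of the rack; the job needs the larger.

How it is judged:
By the outcome, as a careful person would: the job done as asked, in the order asked, and still so for the second after the job is handed in, with the robot touching nothing.
It also fails if it takes over 72 s, if anything falls off the work surface, if the arm or the gripper's body presses on something with over 40 N, if the wrist force passes 120 N, or if a joint passes its speed limit or range.

### The arm

A 6-joint arm with a two-finger parallel gripper is mounted at the origin on the work surface. World frame = base frame: x ahead of the robot, y to its left, z up, the work surface at z = 0. Lengths are in mm, angles in rad, forces in N, time in s.
With the tool pointing down it reaches from about 350 to 975 mm from the base axis. Payload 7.1 kg.
Tool frame: the origin (TCP) lies midway between the tips of the shut fingers; the grasp point (between the pads) lies 19 mm behind it; z points along the fingers, y is the line along which they close (so a half turn about z gives the same grasp; the last joint's range is limited). The gripper opens to 88 mm and grips with 3 to 60 N. Pads are 20 mm wide; open, the fingers measure 115 mm over their backs; the gripper's body (75 mm by 178 mm) begins 61 mm behind the grasp point.
Start: joints at [1.305, 0.423, 1.63, -0, 1.089, -0.019], TCP at [152.657, 606.053, 222.675] pointing down, gripper open.
Joint ranges: [-3, 3], [-0.9, 2.11], [0.09, 2.58], [-1.31, 4.45], [0.11, 2.69], [-2.54, 2.54]. Speed limits (rad/s): [2.39, 2.39, 3.01, 3.14, 3.14, 3.14].

### API

Orientations are given as a rotation vector (axis times angle).
In Python, from workcell import ctrl gives the robot as it stands. The module is installed in compiled form; this text tells all that it offers.
- The arm moves only by the tool servo_tool, never from a script. Its argument "increments" is a list of rows, each a list of 7 numbers: the shift along the world's x, y, z in cm, then the turn, a rotation vector about the world's x, y, z in degrees, then the opening, from -1 (shut) to 1 (fully open). A call has 1 to 20 rows; each row is the pose to reach, as a shift and turn from the pose commanded when the call began; what a row does not reach only later rows make up. A row lasts 1/12 s, in which the tool goes at most 41.7 mm and 7.16 degrees, less where a joint would pass 70% of its speed; a pose out of reach is approached as far as the arm can. A call with a gripper value outside its range is refused whole. The fingers move at their own pace and stop on an object; the grip force is fixed at half the most. Time passes only in rows, so rows that repeat a pose let the fingers close. It gives the time, the measured TCP pose, the force, the opening and the grip force at its end, in the units of the state.
- ctrl.get_obs(): the state, without advancing time (a new reading comes with each control period).
- ctrl.get_image(name): name is "side" or "top" or "wrist"; returns a dict with "image" (420x560x3 uint8, red, green, blue), "fx", "fy", "cx", "cy" (pixels), "extrinsics" (4x4, takes a point from camera to world coordinates); the wrist camera has in their place "tool_from_camera" (4x4, takes a point from camera to tool coordinates, whose origin is the TCP and whose axes are the flange's). Camera axes: x right, y up, looking along -z (the intrinsics and any distortion apply to the point x, -y, -z); pixel columns grow to the right and rows downward; lengths in mm; the calibration is good to about 2 mm. A picture is of the moment at which its call begins: read the wrist's pose just before it. There is no depth.
- ctrl.close_job(): hands the job in; it is judged then, once.
The state is a dict: "t": time; "qpos": joint angles; "qvel": joint speeds; "joint_torque": joint torques, N m; "ee_pos": TCP position; "orientation": TCP orientation; "ft_force": force on the tool from outside, world axes, zero at the start; "moment": the same for the moment, N m; "width": finger opening in mm; "grasp_force": force on a finger pad.
Only numpy, scipy, OpenCV 4.12 (cv2) and the standard library are available. Lean on these libraries where they do the work, as an engineer would, in place of code of your own. Each camera call takes 0.05 s, during which the arm holds its last target. There are 200 camera calls.

## Working session

There is one attempt and no reset: what is moved stays moved. The work goes in short steps, Python scripts to look and compute and a tool call to move; the robot and the scene stay as the last step left them, time stands still between calls to the robot, and variables do not carry over. Pictures are saved under pics/ and viewed, at most 10 in all, crops included, and the job is handed in when it is done.

Besides the shell and the picture viewer there is one more tool, called after "Request:" by a JSON object that holds its "name" and its "arguments", one argument or row to a line. servo_tool: Moves the arm, as the interface text tells. Its arguments: {"type":"object","properties":{"increments":{"type":"array","items":{"type":"array","items":{"type":"number"}}}},"required":["increments"]}

```bash
mkdir -p pics; cat > h.py <<'E'
import numpy as np, cv2
from workcell import ctrl
from scipy.spatial.transform import Rotation as R
def snap(n,f):
    o=ctrl.get_obs(); d=ctrl.get_image(n); d['obs']=o
    cv2.imwrite('pics/'+f+'.png',d['image'][:,:,::-1])
    if n=='wrist':
        T=np.eye(4);T[:3,:3]=R.from_rotvec(o['orientation']).as_matrix();T[:3,3]=o['ee_pos'];d['E']=T@d['tool_from_camera']
    else: d['E']=d['extrinsics']
    np.save('pics/'+f+'.npy',d,allow_pickle=True); return d
def load(f): return np.load('pics/'+f+'.npy',allow_pickle=True).item()
def ray(d,u,v):
    r=np.array([(u-d['cx'])/d['fx'],-(v-d['cy'])/d['fy'],-1.]); E=np.array(d['E']); r=E[:3,:3]@r
    return E[:3,3],r
def atz(d,u,v,z):
    o,r=ray(d,u,v); return o+r*(z-o[2])/r[2]
def proj(d,p):
    E=np.array(d['E']); c=E[:3,:3].T@(np.array(p)-E[:3,3]); return np.array([d['cx']+d['fx']*c[0]/-c[2], d['cy']-d['fy']*c[1]/-c[2]])
def tri(ds,uvs):
    A=np.zeros((3,3));b=np.zeros(3)
    for d,(u,v) in zip(ds,uvs):
        o,r=ray(d,u,v); r=r/np.linalg.norm(r); P=np.eye(3)-np.outer(r,r); A+=P;b+=P@o
    return np.linalg.solve(A,b)
E
python3 - <<'E'
from h import *
for n in('side','top'):
    d=snap(n,n+'0'); print(n,{k:np.round(v,3).tolist() for k,v in d.items() if k not in('image','obs')})
    cv2.imwrite('pics/%s0b.png'%n,cv2.resize(d['image'][:,:,::-1],(800,600),interpolation=cv2.INTER_CUBIC))
print(ctrl.get_obs())
E
```

```text
side {'fx': 403.92, 'fy': 403.92, 'cx': 278.439, 'cy': 208.1, 'extrinsics': [[0.922, 0.301, -0.242, 237.854], [-0.386, 0.696, -0.606, -609.012], [-0.014, 0.652, 0.758, 879.911], [0.0, 0.0, 0.0, 1.0]], 'E': [[0.922, 0.301, -0.242, 237.854], [-0.386, 0.696, -0.606, -609.012], [-0.014, 0.652, 0.758, 879.911], [0.0, 0.0, 0.0, 1.0]]}
top {'fx': 426.911, 'fy': 426.911, 'cx': 276.071, 'cy': 204.749, 'extrinsics': [[-0.009, 0.996, -0.087, 360.869], [-0.999, -0.012, -0.032, -15.311], [-0.033, 0.086, 0.996, 1282.023], [0.0, 0.0, 0.0, 1.0]], 'E': [[-0.009, 0.996, -0.087, 360.869], [-0.999, -0.012, -0.032, -15.311], [-0.033, 0.086, 0.996, 1282.023], [0.0, 0.0, 0.0, 1.0]]}
{'t': 0.1, 'qpos': array([ 1.30501447e+00,  4.23764477e-01,  1.63057488e+00, -1.25565908e-05,
        1.08860579e+00, -1.89825713e-02]), 'qvel': array([ 0.00062108, -0.00065126, -0.00188888,  0.00175503,  0.00108315,
       -0.00082766]), 'joint_torque': array([-3.16899868e-04, -5.45613956e+01, -2.74321783e+01,  6.45697676e-02,
        1.88107841e-02, -5.08679307e-05]), 'ee_pos': array([152.52883076, 605.60206007, 221.99459899]), 'orientation': array([-3.86656835e-01, -3.11752462e+00,  2.10535808e-03]), 'ft_force': array([ 0.35034047, -0.87890163, -0.63837242]), 'moment': array([0.02133727, 0.02353645, 0.03038557]), 'grasp_force': 0.0, 'width': 87.70101550382287}
```

View pics/side0b.png

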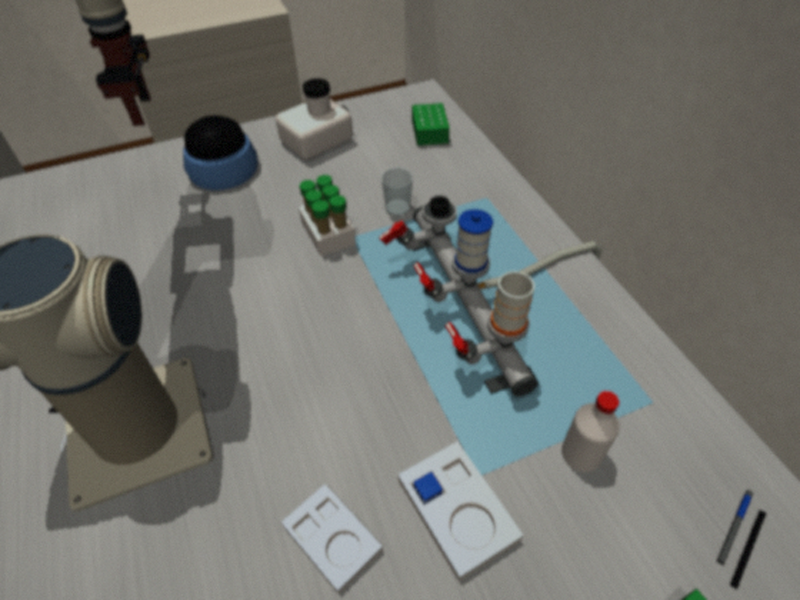

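View pics/top0b.png

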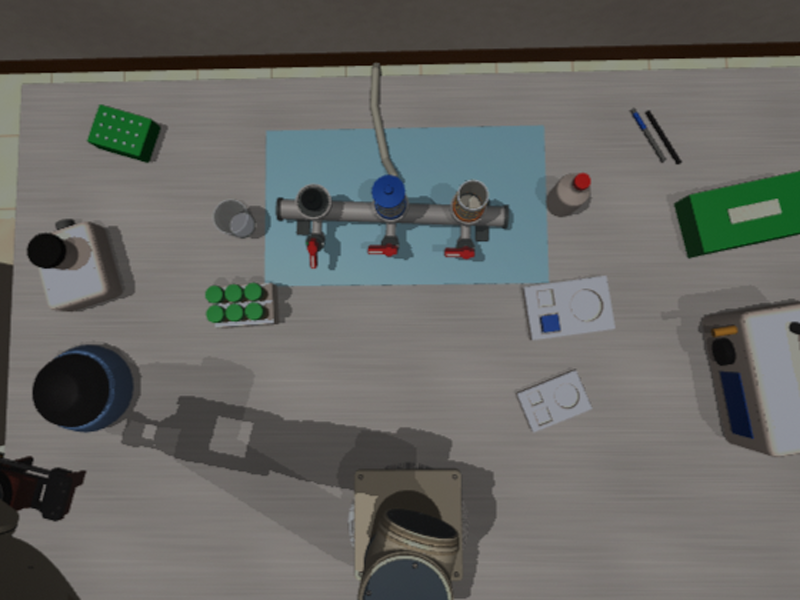

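The side view shows the orange-collared open funnel at (512,305) and its red tap at (457,340). The blue funnel is at (474,240) and the stoppered place at (438,210). The top view has the funnel at (470,200), its tap at (460,253), the large rack at (570,307) and the small rack at (555,400). 

Candidates:
- **Funnel:** orange at top (470,200), or blue at (388,198). I choose the orange.
- **Tap:** (460,253), (384,250) or (314,253). I choose the first.
- **Nest:** large rack (587,305), or small rack (567,396). I choose the larger.

A close crop checks the choice.

```bash
python3 - <<'E'
from h import *
def crop(f,x,y,w,h,s): return cv2.resize(load(f)['image'][y:y+h,x:x+w,::-1],(w*s,h*s),interpolation=cv2.INTER_CUBIC)
# side: station  (300..400,180..280) ; top: station (300..365,120..190); racks
a=crop('side0',300,180,100,100,4); b=crop('top0',290,120,100,75,4)
c=crop('side0',270,300,100,110,4)[:,:400]; e=crop('top0',355,185,100,60,4)
im=np.zeros((600,800,3),np.uint8); im[:400,:400]=a; im[:300,400:]=b; im[300:540,400:]=e
for k in range(0,400,40):
    for (X,Y,x0,y0) in((0,0,300,180),(400,0,290,120),(400,300,355,185)):
        cv2.putText(im,str(x0+k//4),(X+k,Y+8),0,.3,(0,255,255),1)
        if Y+k<(400 if X==0 else 300 if Y==0 else 540): cv2.putText(im,str(y0+k//4),(X,Y+k+8),0,.3,(0,255,0),1)
cv2.imwrite('pics/c1.png',im)
E
```

```text
(no output)
```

View pics/c1.png

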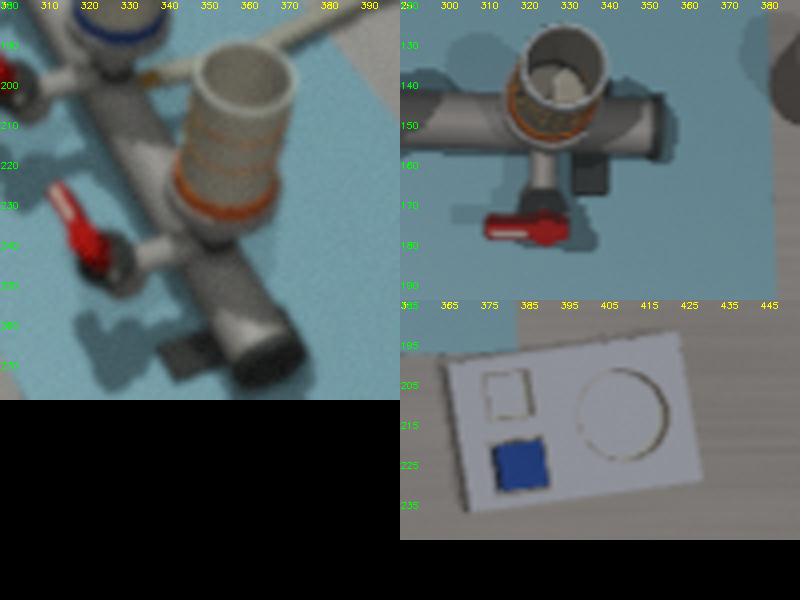

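The crop confirms the choice: open cream funnel with an orange collar. Its mouth centre is at side (361.2,199.7) and top (330.7,136.5). The tap bar points +y (vacuum), top (311..332,177). The nest is at top (410.5,213.7).

```bash
python3 - <<'E'
from h import *
np.set_printoptions(precision=1,suppress=True)
s,t=load('side0'),load('top0')
print('mouth',tri([s,t],[(361,199.5),(330.5,136.3)]),atz(s,361,199.5,216),atz(t,330.5,136.3,216))
# blue cover top centre z=121+113, side (475,221)*.7 ; top (388,187)*.7
print('blue',atz(s,475*.7,221*.7,234),atz(t,388*.7,187*.7,234))
# header edges in top
for a,b in (((290,142.3),(354,143.6)),((290,156.6),(353,159))):
    p,q=atz(t,*a,70),atz(t,*b,70); print('yaw',np.degrees(np.arctan2(-(p-q)[0],(p-q)[1])))
p,q=atz(t,280*.7,209*.7,60),atz(t,505*.7,217*.7,60); print('hdr',p,q,np.linalg.norm(p-q),np.degrees(np.arctan2(-(p-q)[0],(p-q)[1])))
# tap bar ends
for nm,a,b in(('long',(313,226.5),(311.5,177)),('short',(325.5,243),(331.8,176.5))):
    print(nm,tri([s,t],[a,b]),atz(t,*b,110))
n=atz(t,410.3,213.5,26); print('nest',n)
c=[atz(t,*p,26) for p in((365.7,200.2),(425,193),(430.5,230),(372.3,237.6))]
for i in range(4): print(c[i],np.linalg.norm(c[i]-c[i-1]))
print('side nest',proj(s,n)*800/560)
E
```

```text
mouth [ 629.2 -122.1  208.7] [ 626.4 -127.6  216. ] [ 626.  -120.8  216. ]
blue [626.7  10.4 234. ] [637.8  27.6 234. ]
yaw -2.1301500593320393
yaw -3.0944328596472754
hdr [641.7 256.6  60. ] [ 617.9 -201.5   60. ] 458.7403718906822 -2.981309845126832
long [539.9 -77.1 104.3] [538.8 -76.7 110. ]
short [ 542.3 -133.8  106.2] [ 539.4 -132.6  110. ]
nest [ 440.  -367.2   26. ]
[ 480.5 -238.8   26. ] 110.87284075797099
[ 499.7 -411.9   26. ] 174.16160959682415
[ 391.3 -423.6   26. ] 108.93877985759443
[ 370.9 -255.    26. ] 169.80776382993025
side nest [469.6 521.7]
```

```bash
cat >> h.py <<'E'
def frame(yaw): # manifold axes (deg)
    return R.from_euler('z',yaw,degrees=True)
def gripR(yaw,phi,flip=0): # tool rot to grip bar at tap angle phi(deg)
    M=frame(yaw).as_matrix(); n=M@[-.5,0,.866025]; y=M@[.866025,0,.5]
    Rm=R.from_matrix(np.c_[np.cross(y,-n),y,-n]); return R.from_rotvec(n*np.radians(phi+flip))*Rm, n
def delta(pos,Rt,frac=1):
    o=ctrl.get_obs(); rv=(Rt*R.from_rotvec(o['orientation']).inv()).as_rotvec(degrees=True)
    print('d cm',np.round((np.array(pos)-o['ee_pos'])/10,2),'deg',np.round(rv,1),'w',round(o['width'],1),'q',np.round(o['qpos'],2),'t',o['t'])
E
python3 - <<'E'
from h import *
Rt,n=gripR(-3,0); delta(np.array([536,-117.5,103])+200*n,Rt); delta([420,200,330],Rt)
d=snap('wrist','w0'); print(np.round(d['tool_from_camera'],2),d['fx'])
E
```

```text
d cm [ 28.36 -71.79   5.42] deg [ 19.3 -26.2 -76.9] w 87.7 q [ 1.31  0.42  1.63 -0.    1.09 -0.02] t 0.1
d cm [ 26.75 -40.56  10.8 ] deg [ 19.3 -26.2 -76.9] w 87.7 q [ 1.31  0.42  1.63 -0.    1.09 -0.02] t 0.1
[[-0.000e+00  9.600e-01  3.000e-01  8.101e+01]
 [ 1.000e+00  0.000e+00 -0.000e+00 -3.000e-02]
 [-0.000e+00  3.000e-01 -9.600e-01 -1.624e+02]
 [ 0.000e+00  0.000e+00  0.000e+00  1.000e+00]] 366.06178207322824
```

Request:
{"name": "servo_tool", "arguments": {
  "increments": [
    [0,0,4,0,0,0,-0.1],
    [4,-4,8,2,-2.5,-7,-0.1],
    [26.75,-40.6,12,10,-13,-38,-0.1],
    [26.75,-40.6,12,10,-13,-38,-0.1],
    [26.75,-40.6,12,10,-13,-38,-0.1],
    [26.75,-40.6,12,10,-13,-38,-0.1],
    [26.75,-40.6,12,10,-13,-38,-0.1],
    [26.75,-40.6,12,10,-13,-38,-0.1],
    [26.75,-40.6,12,10,-13,-38,-0.1],
    [26.75,-40.6,12,10,-13,-38,-0.1],
    [26.75,-40.6,12,10,-13,-38,-0.1],
    [26.75,-40.6,12,10,-13,-38,-0.1],
    [26.75,-40.6,12,10,-13,-38,-0.1],
    [30.9,-71.9,6,19.3,-26.2,-76.9,-0.1],
    [30.9,-71.9,6,19.3,-26.2,-76.9,-0.1],
    [30.9,-71.9,6,19.3,-26.2,-76.9,-0.1],
    [30.9,-71.9,6,19.3,-26.2,-76.9,-0.1],
    [30.9,-71.9,6,19.3,-26.2,-76.9,-0.1],
    [30.9,-71.9,6,19.3,-26.2,-76.9,-0.1],
    [30.9,-71.9,6,19.3,-26.2,-76.9,-0.1]
  ]
}}

```text
t: 1.82
ee_pos: [455.3, -78.8, 288.4]
orientation: [1.976, 1.864, 0.501]
ft_force: [-0.0, 1.2, 0.8]
width: 39.6
grasp_force: 0.0
```

```bash
python3 - <<'E'
from h import *
Rt,n=gripR(-3,0); delta(np.array([536,-117.5,103])+150*n,Rt)
E
```

```text
d cm [ 0.58 -3.48 -5.55] deg [-0.   0.1  0.3] w 39.6 q [-0.27 -0.12  2.23  0.21  0.53 -0.36] t 1.8167
```

Request:
{"name": "servo_tool", "arguments": {
  "increments": [
    [0,0,-2.5,0,0,0,-0.1],
    [0,0,-5,0,0,0,-0.1],
    [0,0,-5,0,0,0,-0.1],
    [0,0,-5,0,0,0,-0.1]
  ]
}}

```text
t: 2.15
ee_pos: [456.1, -76.9, 238.4]
orientation: [1.974, 1.873, 0.499]
ft_force: [0.0, -0.2, 0.1]
width: 39.3
grasp_force: 0.0
```

```bash
python3 - <<'E'
from h import *
np.set_printoptions(precision=1,suppress=True)
d=snap('wrist','w1');print(d['obs']['ee_pos'])
cv2.imwrite('pics/w1b.png',cv2.resize(d['image'][:,:,::-1],(800,600),interpolation=cv2.INTER_CUBIC))
M=frame(-3)
tap=np.array([536,-117.5,103])
for nm,p in(('stem',[0,0,0]),('long',[-5,42,8.7]),('short',[-5,-16,8.7])): print(nm,proj(d,tap+M.apply(p))/.7)
print('mouth',proj(d,[623,-122,216])/.7)
E
```

```text
[456.1 -76.9 238.4]
stem [402.6 324. ]
long [402.9 264.9]
short [402.7 352.8]
mouth [642.3 357.7]
```

View pics/w1b.png

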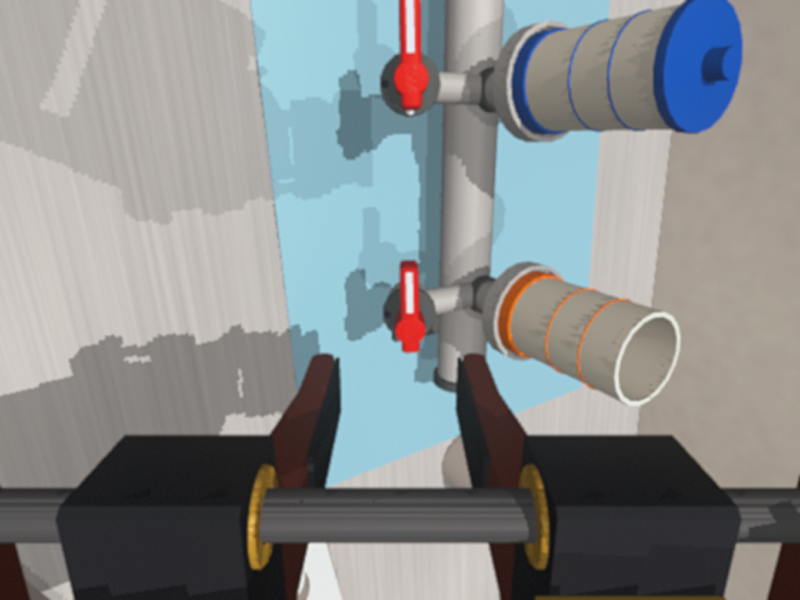

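The wrist view shows the orange station's bar from (409,263) to (409,351), predicted at (403,265)–(403,353). The tap is therefore about 3.5 mm further in x, at (539.5,-116.7,103). The funnel mouth at (647,358) agrees, giving (626,-122).

Request:
{"name": "servo_tool", "arguments": {
  "increments": [
    [1.5,-3.8,-3,0,0,0,-0.1],
    [5.3,-3.8,-8.3,0,0,0,-0.1],
    [5.3,-3.8,-8.3,0,0,0,-0.1],
    [5.3,-3.8,-8.3,0,0,0,-0.1],
    [6.3,-3.9,-10,0,0,0,-0.1],
    [7.3,-3.95,-11.7,0,0,0,-0.1],
    [8.2,-4,-13.3,0,0,0,-0.1],
    [9.2,-4,-15,0,0,0,-0.1],
    [9.2,-4,-15,0,0,0,-0.1],
    [9.2,-4,-15,0,0,0,-0.1]
  ]
}}

```text
t: 3.03
ee_pos: [551.7, -116.0, 89.9]
orientation: [1.968, 1.871, 0.505]
ft_force: [-0.5, -0.8, 0.2]
width: 39.6
grasp_force: 0.0
```

```bash
python3 - <<'E'
from h import *
d=snap('wrist','w2');print(d['obs']['ee_pos'],d['obs']['qpos'])
cv2.imwrite('pics/w2b.png',cv2.resize(d['image'][:,:,::-1],(800,600),interpolation=cv2.INTER_CUBIC))
E
```

```text
[ 551.66082395 -116.01507506   89.91082016] [-0.29598878  0.44907758  2.18919188  1.65577851  0.1236153  -1.86976015]
```

View pics/w2b.png

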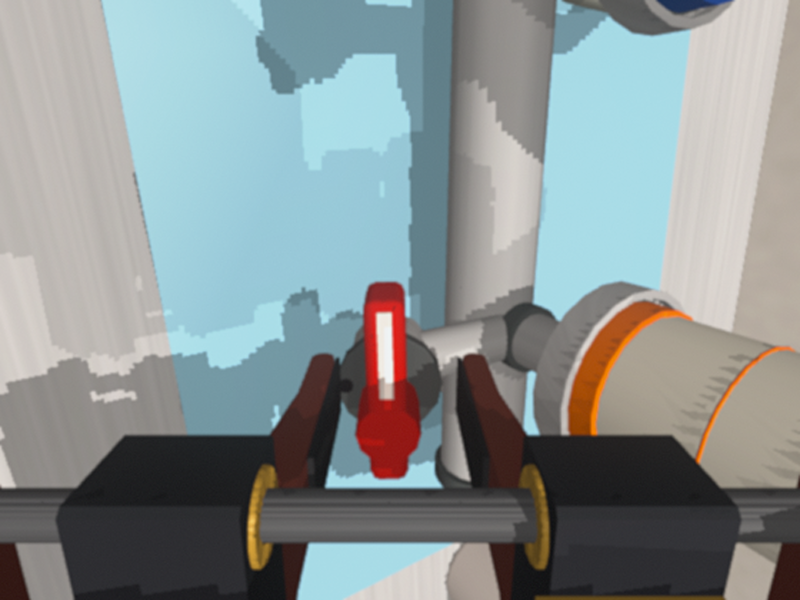

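The gripper straddles the bar at (387,350), but the wrist is near its singularity (q5=0.124, q6=-1.87), which leaves too little q6 for a CCW turn. With the tool flipped by 180° about the stem, q6 starts near +1.3 to +1.7 and covers the whole half turn in one grip. I'll back off along the stem, tilt 3° steeper and flip.

Request:
{"name": "servo_tool", "arguments": {
  "increments": [
    [-1.5,0.1,2.6,0,0,0,-0.1],
    [-3.5,0.2,6.1,0,3,0,-0.1],
    [-3.5,0.2,6.1,0,3,0,-0.1],
    [-3.5,0.2,6.1,0,3,0,-0.1],
    [-3.5,0.2,6.1,0,3,0,-0.1],
    [-3.5,0.2,6.1,0,3,0,-0.1]
  ]
}}

```text
t: 3.58
ee_pos: [516.3, -113.6, 150.5]
orientation: [1.997, 1.903, 0.462]
ft_force: [0.1, -0.1, -0.6]
width: 39.5
grasp_force: 0.0
```

Request:
{"name": "servo_tool", "arguments": {
  "increments": [
    [0,0,0,63.5,-3.4,-124.7,-0.1],
    [0,0,0,63.5,-3.4,-124.7,-0.1],
    [0,0,0,63.5,-3.4,-124.7,-0.1],
    [0,0,0,63.5,-3.4,-124.7,-0.1],
    [0,0,0,63.5,-3.4,-124.7,-0.1],
    [0,0,0,63.5,-3.4,-124.7,-0.1],
    [0,0,0,63.5,-3.4,-124.7,-0.1],
    [0,0,0,63.5,-3.4,-124.7,-0.1],
    [0,0,0,63.5,-3.4,-124.7,-0.1],
    [0,0,0,63.5,-3.4,-124.7,-0.1],
    [0,0,0,63.5,-3.4,-124.7,-0.1],
    [0,0,0,63.5,-3.4,-124.7,-0.1],
    [0,0,0,63.5,-3.4,-124.7,-0.1],
    [0,0,0,63.5,-3.4,-124.7,-0.1],
    [0,0,0,63.5,-3.4,-124.7,-0.1],
    [0,0,0,63.5,-3.4,-124.7,-0.1],
    [0,0,0,63.5,-3.4,-124.7,-0.1],
    [0,0,0,63.5,-3.4,-124.7,-0.1],
    [0,0,0,63.5,-3.4,-124.7,-0.1],
    [0,0,0,63.5,-3.4,-124.7,-0.1]
  ]
}}

```text
t: 5.25
ee_pos: [516.8, -113.4, 150.2]
orientation: [-2.584, 1.295, -0.642]
ft_force: [-0.7, -0.2, -0.2]
width: 39.2
grasp_force: 0.0
```

```bash
cat >> h.py <<'E'
def gripT(yaw,tilt,spin): # tool axis tilted tilt deg; spin CCW about it, spin 0: tool y up-slope
    M=frame(yaw).as_matrix(); s,c=np.sin(np.radians(tilt)),np.cos(np.radians(tilt)); n=M@[-s,0,c]; y=M@[c,0,s]
    return R.from_rotvec(n*np.radians(spin))*R.from_matrix(np.c_[np.cross(y,-n),y,-n])
E
python3 - <<'E'
from h import *
n=gripR(-3,0)[1]; tap=np.array([539.5,-116.7,103])
delta(tap+50*n,gripT(-3,27,180)); delta(tap-17*n,gripT(-3,27,180))
E
```

```text
d cm [-0.22 -0.2  -0.39] deg [ 18.5  -1.  -35.3] w 39.2 q [-0.3   0.27  2.2   0.48  0.23  1.76] t 5.25
d cm [ 3.12 -0.38 -6.19] deg [ 18.5  -1.  -35.3] w 39.2 q [-0.3   0.27  2.2   0.48  0.23  1.76] t 5.25
```

Request:
{"name": "servo_tool", "arguments": {
  "increments": [
    [-0.2,-0.2,-0.4,18.5,-1,-35.3,-0.1],
    [-0.2,-0.2,-0.4,18.5,-1,-35.3,-0.1],
    [-0.2,-0.2,-0.4,18.5,-1,-35.3,-0.1],
    [-0.2,-0.2,-0.4,18.5,-1,-35.3,-0.1],
    [-0.2,-0.2,-0.4,18.5,-1,-35.3,-0.1],
    [-0.2,-0.2,-0.4,18.5,-1,-35.3,-0.1],
    [-0.2,-0.2,-0.4,18.5,-1,-35.3,-0.1],
    [0.6,-0.25,-1.8,18.5,-1,-35.3,-0.1],
    [1.4,-0.3,-3.2,18.5,-1,-35.3,-0.1],
    [2.3,-0.3,-4.7,18.5,-1,-35.3,-0.1],
    [3.1,-0.4,-6.2,18.5,-1,-35.3,-0.1],
    [3.1,-0.4,-6.2,18.5,-1,-35.3,-0.1],
    [3.1,-0.4,-6.2,18.5,-1,-35.3,-0.1],
    [3.1,-0.4,-6.2,18.5,-1,-35.3,-0.1],
    [3.1,-0.4,-6.2,18.5,-1,-35.3,-0.1]
  ]
}}

```text
t: 6.5
ee_pos: [547.4, -117.3, 87.5]
orientation: [-1.918, 2.007, -0.482]
ft_force: [-0.1, -0.8, 0.8]
width: 39.8
grasp_force: 0.0
```

```bash
python3 - <<'E'
from h import *
n=gripR(-3,0)[1]; tap=np.array([539.5,-116.7,103])
delta(tap-17*n,gripT(-3,27,180))
E
```

```text
d cm [0.06 0.01 0.08] deg [ 0.   0.  -0.4] w 39.8 q [-0.29  0.45  2.16  1.    0.13  1.93] t 6.5
```

Request:
{"name": "servo_tool", "arguments": {
  "increments": [
    [0,0,0,0,0,0,-1],
    [0,0,0,0,0,0,-1],
    [0,0,0,0,0,0,-1],
    [0,0,0,0,0,0,-1],
    [0,0,0,0,0,0,-1],
    [0,0,0,0,0,0,-1]
  ]
}}

```text
t: 7.0
ee_pos: [548.9, -117.7, 87.4]
orientation: [-1.916, 2.007, -0.484]
ft_force: [3.9, 2.8, 5.3]
width: 12.8
grasp_force: 29.9
```

Request:
{"name": "servo_tool", "arguments": {
  "increments": [
    [0.15,0,0.05,-40.8,2.1,80.2,-1],
    [0.15,0,0.05,-40.8,2.1,80.2,-1],
    [0.15,0,0.05,-40.8,2.1,80.2,-1],
    [0.15,0,0.05,-40.8,2.1,80.2,-1],
    [0.15,0,0.05,-40.8,2.1,80.2,-1],
    [0.15,0,0.05,-40.8,2.1,80.2,-1],
    [0.15,0,0.05,-40.8,2.1,80.2,-1],
    [0.15,0,0.05,-40.8,2.1,80.2,-1],
    [0.15,0,0.05,-40.8,2.1,80.2,-1],
    [0.15,0,0.05,-40.8,2.1,80.2,-1],
    [0.15,0,0.05,-40.8,2.1,80.2,-1],
    [0.15,0,0.05,-40.8,2.1,80.2,-1],
    [0.15,0,0.05,-40.8,2.1,80.2,-1],
    [0.15,0,0.05,-40.8,2.1,80.2,-1],
    [0.15,0,0.05,-40.8,2.1,80.2,-1]
  ]
}}

```text
t: 8.25
ee_pos: [547.3, -119.7, 86.4]
orientation: [3.037, -0.076, 0.724]
ft_force: [-9.7, -11.2, 5.3]
width: 12.6
grasp_force: 30.0
```

```bash
python3 - <<'E'
from h import *
n=gripR(-3,0)[1]; tap=np.array([539.5,-116.7,103])
delta(tap-17*n,gripT(-3,27,270)); o=ctrl.get_obs(); print(o['moment'],o['ft_force'])
E
```

```text
d cm [0.07 0.25 0.19] deg [ 0.4 -0.2 -0. ] w 12.6 q [-0.29  0.45  2.16  0.95  0.13  0.41] t 8.25
[-1.97570046  1.46079925 -1.09644166] [ -9.72349327 -11.23875172   5.28018399]
```

Request:
{"name": "servo_tool", "arguments": {
  "increments": [
    [0,-0.15,0,-41.7,2.2,82,-1],
    [0,-0.15,0,-41.7,2.2,82,-1],
    [0,-0.15,0,-41.7,2.2,82,-1],
    [0,-0.15,0,-41.7,2.2,82,-1],
    [0,-0.15,0,-41.7,2.2,82,-1],
    [0,-0.15,0,-41.7,2.2,82,-1],
    [0,-0.15,0,-41.7,2.2,82,-1],
    [0,-0.15,0,-41.7,2.2,82,-1],
    [0,-0.15,0,-41.7,2.2,82,-1],
    [0,-0.15,0,-41.7,2.2,82,-1],
    [0,-0.15,0,-41.7,2.2,82,-1],
    [0,-0.15,0,-41.7,2.2,82,-1],
    [0,-0.15,0,-41.7,2.2,82,-1],
    [0,-0.15,0,-41.7,2.2,82,-1],
    [0,-0.15,0,-41.7,2.2,82,-1],
    [0,-0.15,0,-41.7,2.2,82,-1]
  ]
}}

```text
t: 9.58
ee_pos: [549.0, -120.2, 87.3]
orientation: [1.961, 1.934, 0.442]
ft_force: [-4.1, -4.7, 5.6]
width: 12.8
grasp_force: 29.8
```

```bash
python3 - <<'E'
from h import *
n=gripR(-3,0)[1]; tap=np.array([539.5,-116.7,103])
delta(tap-17*n,gripT(-3,27,0)); o=ctrl.get_obs(); print(o['moment'],o['ft_force'])
E
```

```text
d cm [-0.1   0.31  0.1 ] deg [ 1.3  0.  -1.9] w 12.8 q [-0.29  0.45  2.16  0.98  0.12 -1.23] t 9.5833
[-0.75506689 -0.26073747 -0.38201126] [-4.13180879 -4.65738841  5.59019143]
```

Request:
{"name": "servo_tool", "arguments": {
  "increments": [
    [0,0,0,0,0,0,-0.1],
    [0,0,0,0,0,0,-0.1],
    [0,0,0,0,0,0,-0.1],
    [0,0,0,0,0,0,-0.1],
    [-1.5,0.1,2.6,0,0,0,-0.1],
    [-3.5,0.2,6,0,0,0,-0.1],
    [-6,0.2,11,0,0,0,-0.1],
    [-7.5,0.2,15,0,10,0,-0.1],
    [-7.5,0.2,20,0,20,0,-0.1],
    [-7.5,0.2,21,0,25,0,0.3],
    [-7.5,0.2,21,0,25,0,1]
  ]
}}

```text
t: 10.5
ee_pos: [476.1, -115.5, 284.0]
orientation: [2.156, 2.15, 0.103]
ft_force: [1.9, -0.6, -0.8]
width: 49.6
grasp_force: 0.0
```

```bash
python3 - <<'E'
from h import *
delta([626,-122,300],gripT(0,0,0))
E
```

```text
d cm [14.99 -0.65  1.6 ] deg [1.1 6.6 0.2] w 49.6 q [-0.27  0.09  1.93  0.01  1.   -0.27] t 10.5
```

Request:
{"name": "servo_tool", "arguments": {
  "increments": [
    [3,-0.5,1.6,1.1,6.6,0.2,1],
    [15,-0.6,1.6,1.1,6.6,0.2,1],
    [15,-0.6,1.6,1.1,6.6,0.2,1],
    [15,-0.6,1.6,1.1,6.6,0.2,1],
    [15,-0.6,1.6,1.1,6.6,0.2,1],
    [15,-0.6,1.6,1.1,6.6,0.2,1],
    [15,-0.6,1.6,1.1,6.6,0.2,1]
  ]
}}

```text
t: 11.08
ee_pos: [626.6, -120.9, 296.9]
orientation: [-2.219, -2.223, -0.005]
ft_force: [-0.3, 0.2, -0.2]
width: 87.7
grasp_force: 0.0
```

```bash
python3 - <<'E'
from h import *
delta([626,-122,300],gripT(0,0,0))
d=snap('wrist','w3')
cv2.imwrite('pics/w3b.png',cv2.resize(d['image'][:,:,::-1],(800,600),interpolation=cv2.INTER_CUBIC))
print(proj(d,[626,-122,216])/.7, proj(d,[539.5,-117.7,103])/.7)
E
```

```text
d cm [-0.06 -0.11  0.31] deg [-0.1  0.1 -0.1] w 87.7 q [-0.21  0.37  1.53  0.    1.24 -0.21] t 11.0833
[395.62384231 310.87132546] [271.20668666 253.18704429]
```

View pics/w3b.png

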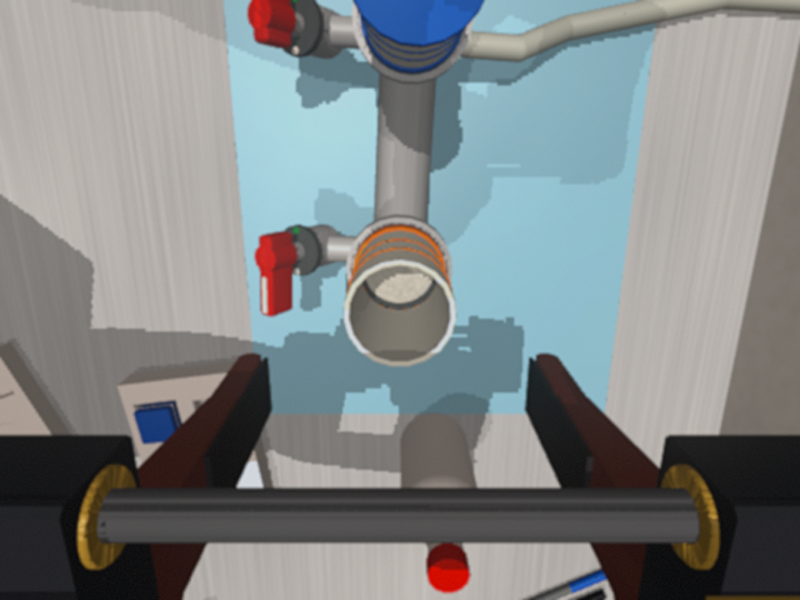

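The picture shows the orange tap's bar now pointing -y, which is vent (265..280,310). The mouth centre is at (400,312), so the funnel is at about (627.5,-122.5). Next I grasp it from above.

Request:
{"name": "servo_tool", "arguments": {
  "increments": [
    [0.1,-0.15,-3,0,0,0,1],
    [0.1,-0.15,-6,0,0,0,1],
    [0.1,-0.15,-9,0,0,0,1],
    [0.1,-0.15,-11,0,0,0,1],
    [0.1,-0.15,-13,0,0,0,1],
    [0.1,-0.15,-13,0,0,0,1],
    [0.1,-0.15,-13,0,0,0,1],
    [0.1,-0.15,-13,0,0,0,0.4],
    [0.1,-0.15,-13,0,0,0,0.3],
    [0.1,-0.15,-13,0,0,0,0.2],
    [0.1,-0.15,-13,0,0,0,-1],
    [0.1,-0.15,-13,0,0,0,-1],
    [0.1,-0.15,-13,0,0,0,-1],
    [0.1,-0.15,-13,0,0,0,-1]
  ]
}}

```text
t: 12.3
ee_pos: [628.8, -122.7, 168.7]
orientation: [2.218, 2.222, 0.007]
ft_force: [-2.4, 0.9, 5.2]
width: 56.5
grasp_force: 30.0
```

Request:
{"name": "servo_tool", "arguments": {
  "increments": [
    [0,0,0.7,0,0,0,-1],
    [0,0,1.5,0,0,0,-1],
    [0,0,3,0,0,0,-1],
    [0,0,5.5,0,0,0,-1],
    [0,0,8.5,0,0,0,-1],
    [0,0,11,0,0,0,-1],
    [-2,-2.5,12,0,0,0,-1],
    [-4,-5.5,12,0,0,0,-1],
    [-6,-8.5,12,0,0,0,-1],
    [-8,-11.5,11,0,0,0,-1],
    [-10,-15,10.5,0,0,0,-1],
    [-12,-18,10,0,0,0,-1],
    [-14,-21,10,0,0,0,-1],
    [-16,-24,10,0,0,0,-1],
    [-17.5,-27,10,0,0,0,-1],
    [-18.5,-30,10,0,0,0,-1],
    [-18.9,-32,10,0,0,0,-1],
    [-18.9,-33,10,0,0,0,-1],
    [-18.9,-33,10,0,0,0,-1],
    [-18.9,-33,10,0,0,0,-1]
  ]
}}

```text
t: 13.97
ee_pos: [439.8, -452.2, 267.8]
orientation: [2.22, 2.222, 0.008]
ft_force: [-0.4, 0.4, -1.9]
width: 56.8
grasp_force: 30.0
```

```bash
python3 - <<'E'
from h import *
d=snap('wrist','w4'); print(d['obs']['ee_pos'],d['obs']['width'],d['obs']['ft_force'],d['obs']['orientation'],proj(d,[441,-368.5,26])/.7)
cv2.imwrite('pics/w4b.png',cv2.resize(d['image'][:,:,::-1],(800,600),interpolation=cv2.INTER_CUBIC))
E
```

```text
[ 439.77228133 -452.21104148  267.79709877] 56.80020519157577 [-0.39580371  0.36038993 -1.89129709] [2.21963294 2.22192134 0.00769321] [397.36884526 132.57628618]
```

View pics/w4b.png

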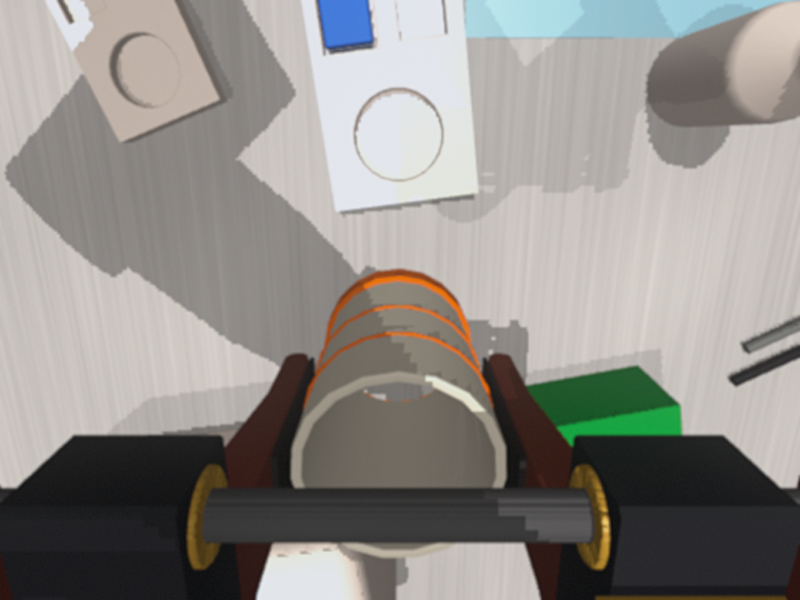

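The nest ring centre is at (398.7,134.5), predicted (397.4,132.6). The funnel hangs centred, with its collar's far edge at (398,270) and its mouth's top edge at (400,373).

```bash
python3 - <<'E'
from h import *
d=load('w4'); p=d['obs']['ee_pos']
print(atz(d,398.7*.7-.3,134.5*.7-.3,26))
for n,dy,z in(('foot',30,220),('col top',30,232),('mouth',28,315)): print(n,proj(d,[p[0],p[1]+dy,z])/.7)
s,t=load('side0'),load('top0')
o=ctrl.get_obs(); delta([442,-369.8,75],gripT(0,0,0))
E
```

```text
[ 441.66708211 -369.55345563   26.        ]
foot [396.63564483 264.96771828]
col top [396.74397957 272.1457727 ]
mouth [398.03116866 365.51983228]
d cm [  0.2    8.18 -19.28] deg [-0.2  0.2 -0.1] w 56.5 q [-0.82  0.39  1.58  0.01  1.18 -0.82] t 14.0167
```

Request:
{"name": "servo_tool", "arguments": {
  "increments": [
    [0.1,2.5,0,0,0,0,-1],
    [0.1,5.5,-2,0,0,0,-1],
    [0.1,8.4,-5,0,0,0,-1],
    [0.1,8.4,-8.5,0,0,0,-1],
    [0.1,8.4,-12,0,0,0,-1],
    [0.1,8.4,-15,0,0,0,-1],
    [0.1,8.4,-17,0,0,0,-1],
    [0.1,8.4,-18,0,0,0,-1],
    [0.1,8.4,-18.5,0,0,0,-1],
    [0.1,8.4,-18.5,0,0,0,-1],
    [0.1,8.4,-18.5,0,0,0,-1]
  ]
}}

```text
t: 14.93
ee_pos: [441.4, -368.8, 84.0]
orientation: [2.217, 2.222, 0.007]
ft_force: [0.2, 0.1, -0.9]
width: 56.8
grasp_force: 30.0
```

```bash
python3 - <<'E'
from h import *
delta([440.9,-367.9,82.8],gripT(0,0,0))
d=snap('wrist','w5');s=snap('side','s5')
a=cv2.resize(d['image'][:,:,::-1],(400,300),interpolation=cv2.INTER_AREA)
w=d['image'][100:325,140:440,::-1]; w=cv2.resize(w,(400,300),interpolation=cv2.INTER_CUBIC)
c=cv2.resize(s['image'][310:410,270:370,::-1],(400,400),interpolation=cv2.INTER_CUBIC)
im=np.zeros((600,800,3),np.uint8);im[:300,:400]=a;im[300:,:400]=w;im[:400,400:]=c
cv2.imwrite('pics/w5b.png',im)
E
```

```text
d cm [-0.05  0.09 -0.12] deg [-0.1  0.3 -0.1] w 56.8 q [-0.72  0.54  1.83  0.01  0.77 -0.73] t 14.9333
```

View pics/w5b.png

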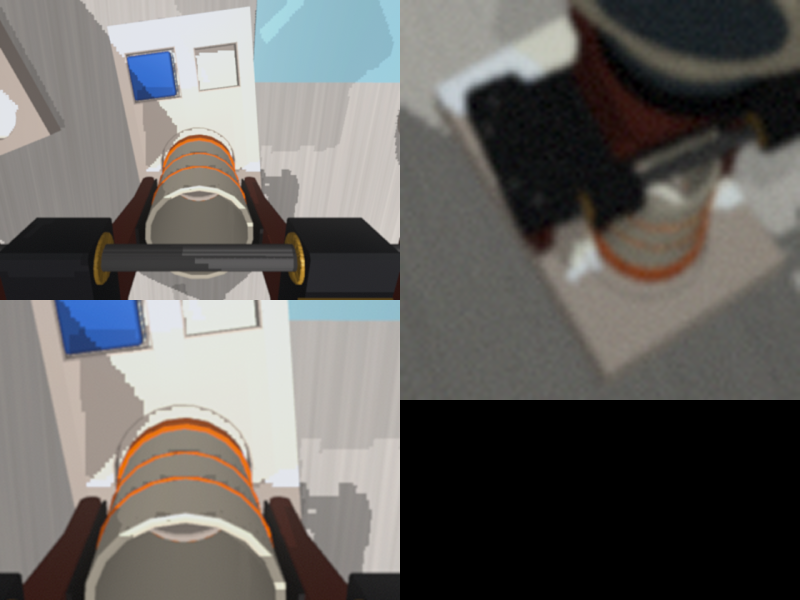

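```bash
python3 - <<'E'
from h import *
np.set_printoptions(precision=1,suppress=True)
d=load('w5'); u=140+184.5/1.333; 
print('ring far edge',atz(d,u,178.8,26),'collar top edge',atz(d,u,188.5,48),'foot',atz(d,u,188.5,36),'tcp',d['obs']['ee_pos'])
E
```

```text
ring far edge [ 442.  -337.1   26. ] collar top edge [ 441.8 -337.8   48. ] foot [ 441.9 -340.8   36. ] tcp [ 441.4 -368.8   84. ]
```

Ring and collar are concentric within 1 mm (ring centre y -370.1, foot centre y -370.8). I'll lower it slowly.

Request:
{"name": "servo_tool", "arguments": {
  "increments": [
    [0,0.05,-0.4,0,0,0,-1],
    [0,0.05,-0.8,0,0,0,-1],
    [0,0.05,-1.2,0,0,0,-1],
    [0,0.05,-1.5,0,0,0,-1],
    [0,0.05,-1.8,0,0,0,-1],
    [0,0.05,-2,0,0,0,-1],
    [0,0.05,-2,0,0,0,-1]
  ]
}}

```text
t: 15.62
ee_pos: [440.3, -368.0, 62.2]
orientation: [2.22, 2.223, 0.007]
ft_force: [-0.4, 0.3, -0.4]
width: 56.5
grasp_force: 30.0
```

Request:
{"name": "servo_tool", "arguments": {
  "increments": [
    [0,0,-0.1,0,0,0,-1],
    [0,0,-0.2,0,0,0,-1],
    [0,0,-0.25,0,0,0,-1],
    [0,0,-0.25,0,0,0,-1]
  ]
}}

```text
t: 15.95
ee_pos: [440.6, -368.2, 60.3]
orientation: [2.219, 2.222, 0.007]
ft_force: [0.1, -0.6, -0.9]
width: 56.8
grasp_force: 30.0
```

Request:
{"name": "servo_tool", "arguments": {
  "increments": [
    [0,0,-0.1,0,0,0,-1],
    [0,0,-0.15,0,0,0,-1],
    [0,0,-0.15,0,0,0,-1],
    [0,0,-0.15,0,0,0,-1]
  ]
}}

```text
t: 16.28
ee_pos: [440.8, -368.3, 59.7]
orientation: [2.218, 2.222, 0.007]
ft_force: [-1.1, 1.7, 5.9]
width: 57.2
grasp_force: 30.0
```

Request:
{"name": "servo_tool", "arguments": {
  "increments": [
    [0,0,0,0,0,0,0.5],
    [0,0,0,0,0,0,0.6],
    [0,0,0,0,0,0,0.8],
    [0,0,0,0,0,0,0.8],
    [0,0,1.5,0,0,0,0.8],
    [0,0,4,0,0,0,0.8],
    [0,0,8,0,0,0,0.8],
    [0,0,12,0,0,0,0.8],
    [0,0,15,0,0,0,0.8],
    [-4,0,18,0,0,0,0.8],
    [-8,-3,20,0,0,0,0.8],
    [-8,-6,20,0,0,0,0.8],
    [-8,-10,20,0,0,0,0.8],
    [-8,-12,20,0,0,0,0.8],
    [-8,-12,20,0,0,0,0.8],
    [-8,-12,20,0,0,0,0.8]
  ]
}}

```text
t: 17.62
ee_pos: [360.1, -488.7, 258.4]
orientation: [2.221, 2.221, 0.007]
ft_force: [0.8, -0.2, -0.4]
width: 79.0
grasp_force: 0.0
```

```bash
python3 - <<'E'
from h import *
s=snap('side','s6');t=snap('top','t6');w=snap('wrist','w6')
im=np.zeros((600,800,3),np.uint8)
im[:300,:400]=cv2.resize(s['image'][120:420,150:550,::-1],(400,300))
im[:300,400:]=cv2.resize(t['image'][100:250,180:440,::-1],(400,231))[:300] if 0 else cv2.resize(t['image'][100:295,180:440,::-1],(400,300),interpolation=cv2.INTER_CUBIC)
im[300:,:400]=cv2.resize(w['image'][:,:,::-1],(400,300))
im[300:,400:]=cv2.resize(s['image'][300:412,275:425,::-1],(400,300),interpolation=cv2.INTER_CUBIC)
cv2.imwrite('pics/f.png',im)
E
```

```text
(no output)
```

View pics/f.png

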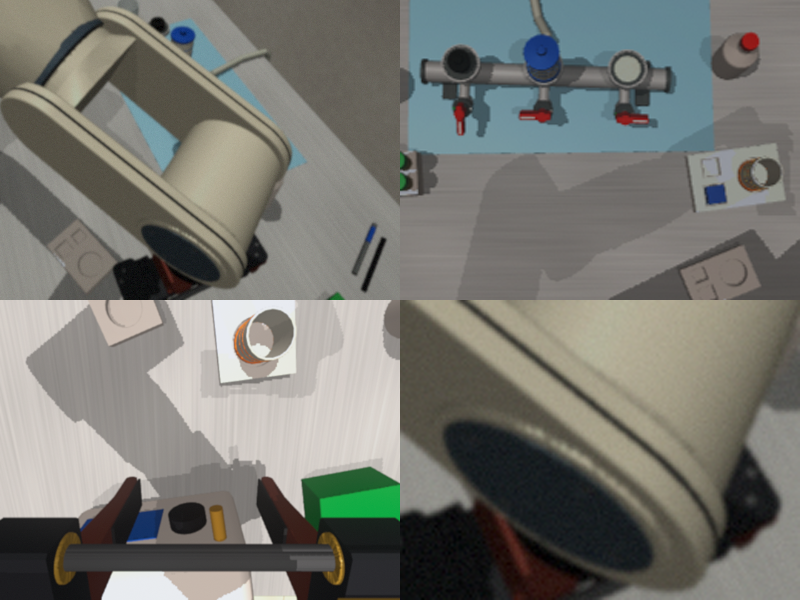

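The orange tap's bar points -y (vent) at top view (632,118). The blue and empty taps are unchanged, and the funnel stands upright in the large nest (765,175). The gripper is clear, so I'm handing it in.

```bash
python3 -c "
from workcell import ctrl; print(ctrl.close_job())"
```

```text
the job is handed in; nothing more can be done
None
```

The job is handed in at about 18 s of the 72 s: the orange tap was turned from vacuum to vent with the funnel still on it, then the funnel was set upright on the floor of the rack's large nest, and the final pictures show the other taps unchanged; no verdict came back.

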